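# Pop open the long snack box on the high chair tray

### The job

Open the long snack box for the toddler: press its front clip down until the lid springs ajar, then push the lid all the way back with a fingertip so that it stays open past upright. Touch only, lifting nothing: the long box stays where it stands, the short snack box stays shut, and everything else on the tray is left in its place.

Things in the scene. Friction and masses are not known exactly. Their poses are not given: they have to be found in the camera images.
- long_box: The long blue snack box, to be opened; loose, about 0.5 kg. Origin: on its underside below the middle of the lidded part; x points from clip to hinge, y along the box, z up. Lidded part: x -47 to 45 mm, 150 mm along y, 50 mm high plus a 6 mm lid. A step 24 mm high runs in front of it to x = -92 mm; the clip sits over the middle of the step. Underside 6 mm above the bench, on the tray floor.
- long_pad (a point): Top of the rounded ridge, 42 mm long in y, across the long box's grey clip, where it is pressed: box x -80, y 0, z 47 mm at rest. The clip's flat pad, 40 (y) by 34 mm (x), lies 5 mm lower. Pressed straight down some 5 mm here (about 5 N) it lets the lid go; it stops after 8 mm (7 N) and springs back when released.
- long_clip (a joint): Angle of the long box's clip in rad: 0 at rest, lid released at about 0.2, 0.32 pressed to its stop. It rocks about a line along y at box x -54, z 36 mm; its hook, a 40 mm wide upright at box x -56 to -52 mm, rises to z 60 mm and holds the lid's front tongue.
- long_lid (a joint): Angle of the long box's lid in rad: 0 shut; once released a spring lifts it to about 0.75 (ajar) with no help; 1.57 upright; 1.9 is its stop. The hinge is stiff, so the lid stays where it is pushed beyond that (up to 0.9 N at its front edge). While the clip holds, the lid cannot be opened.
- long_hinge (a point): Middle of the long box's hinge line, at box x = 45, y = 0, z = 50 mm; the hinge line runs along box y. The underside of the lid is the plane through it.
- long_edge (a point): Middle of the front edge of the long box's lid, on its underside, 90 mm from the hinge line (a 5 mm tongue, 24 mm wide, stands out in front of it). It moves with the lid, on an arc of 90 mm about the hinge.
- short_box: The short blue snack box, to be left alone: same build, clip and lid as the long one but only 95 mm along y. Loose, 450 g. Origin and axes as for the long box. The two boxes may stand either way round, left or right.
- short_lid (a joint): Angle of the short box's lid in rad, 0 shut. It has to stay shut.
- cup: Stainless steel sippy cup with a grey lid, spout and two small handles, 66 mm diameter (100 mm over the handles), 111 mm high, 220 g, standing loose between the fronts of the boxes. Origin: centre of its underside.
- bowl: Green silicone suction bowl, 108 mm across, 45 mm high, stuck fast to the tray behind the boxes. Origin: centre of its underside.
- spoon_a: Bamboo spoon, 134 mm long, 8 mm high, loose, lying along the far rim of the tray on the left. Its x axis runs along it, towards the bowl end.
- spoon_b: Bamboo spoon like the other, on the right.
- tray: White moulded high chair tray, fixed, 400 mm (x) by 640 mm (y), floor 6 mm thick, rim 22 mm high. Origin: centre of its underside, on the bench. Other kitchen items stand along the bench's sides and far edge, outside the tray, up to 180 mm high.
Not all that is in view belongs to the job. Leave any orange or pink look-alike of the long_box alone.

How it is judged (in metres and radians):
On the way:
1. the clip has been pressed and the long box's lid has sprung ajar (between 0.5 and 1.2 rad) (value of joint long_lid between 0.5 and 1.2 rad), for 0.2 s.
At the end, for the whole second after the job is handed in: The long box's lid stands open past upright (over 1.6 rad) by itself and its clip is released; the long box stands flat within 40 mm of where it was; the short box is shut, and it, the cup (upright) and the spoons are within 30 mm of where they were (value of joint long_lid above 1.6 rad and value of joint long_clip below 0.08 rad and value of joint short_lid below 0.05 rad and distance of long_box from where it was at the start of the episode below 0.04 m and angle between long_box's own z axis and vertical below 0.08 rad and linear speed of long_box below 0.02 m/s and distance of each of short_box, cup, spoon_a, spoon_b from where it was at the start of the episode below 0.03 m and angle between cup's own z axis and vertical below 0.1 rad); the robot touches nothing.
It fails at once if the short box is opened (value of joint short_lid above 0.1 rad).
It fails at once if a snack box is lifted or tipped up (height (world z) of any of long_box, short_box above 0.02 m or angle between any of long_box, short_box's own z axis and vertical above 0.2 rad).
It fails at once if the long box is shoved or carried more than 50 mm (distance of long_box from where it was at the start of the episode above 0.05 m).
It fails at once if the cup is lifted or knocked over (height (world z) of cup above 0.025 m or angle between cup's own z axis and vertical above 0.5 rad).
It fails at once if a spoon is lifted (height (world z) of any of spoon_a, spoon_b above 0.04 m).
It also fails if it takes over 42 s, if anything falls off the work surface, if the arm or the gripper's body presses on something with over 40 N, if the wrist force passes 120 N, or if a joint passes its speed limit or range.

### The arm

A 6-joint arm with a two-finger parallel gripper is mounted at the origin on the work surface. World frame = base frame: x ahead of the robot, y to its left, z up, the work surface at z = 0. Lengths are in m, angles in degrees, forces in N, time in s.
With the tool pointing down it reaches from about 0.3 to 0.75 m from the base axis. Payload 8.5 kg.
Tool frame: the origin (TCP) lies between the finger pads; the fingertips stand env.finger_overhang ahead of it and the grasp point (between the pads) lies 2 mm behind it (env.finger_overhang is the distance from the TCP to the fingertips, in m); z points along the fingers, y is the line along which they close (so a half turn about z gives the same grasp; the last joint's range is limited). The gripper opens to 85 mm and grips with 20 to 120 N. Pads are 22 mm wide; open, the fingers measure 114 mm over their backs; the gripper's body (76 mm by 85 mm) begins 54 mm behind the grasp point. The pads swing forward as they close: fully open they stand 13 mm farther back than shut.
Start: joints at [-77.825, 21.807, 74.336, -0, 83.858, -12.336], TCP at [0.228, -0.5, 0.248] pointing down, gripper open.
Joint ranges: [-178.18, 178.18], [-50.72, 133.34], [12.68, 142.11], [-81.47, 261.47], [9.98, 163.14], [-165.26, 165.26]. Speed limits (degrees/s): [136.94, 136.94, 180, 180, 180, 180].

### API

Orientations are given as a 3x3 rotation matrix whose columns are the frame's x, y, z axes.
In Python, from rig import env gives the robot as it stands. The module is installed in compiled form; this text tells all that it offers.
- The arm moves only by the tool jog_arm, never from a script. Its arguments are lists of equal length, an entry for each row: "hand": the finger opening in m, from 0 to 0.0854; "travel": the shift along the world's x, y, z in m, a list of three; "yaw": the turn about the world's z in rad. A call has exactly 5 rows; each row shifts and turns the commanded pose from where the row before left it; what a row does not reach is not made up. A row lasts 1/8 s, in which the tool goes at most 62.5 mm and 10.7 degrees, less where a joint would pass 70% of its speed; a pose out of reach is approached as far as the arm can. A call is refused whole if a number of a shift passes 0.0625 or a number of a turn 0.188, either way. A call with a gripper value outside its range is refused whole. The fingers move at their own pace and stop on an object; "grip_force" is the grip in N (left out, the last holds). Time passes only in rows, so rows that do not move let the fingers close, or fill a call up. It gives the time, the measured TCP pose, the force, the opening and the grip force at its end, in the units of the state.
- env.observe(): the state, without advancing time (a new reading comes with each control period).
- env.get_image(name): name is "side" or "top" or "wrist"; returns the picture (480x640x3 uint8, red, green, blue); there is no depth.
- env.calibration(name): a dict with "fx", "fy", "cx", "cy" (pixels), "position" and "rotation" of the camera in the world; the wrist camera has in their place "hand_eye" (4x4, takes a point from camera to tool coordinates, whose origin is the TCP and whose axes are the flange's). Camera axes: x right, y down, z forward; pixel columns grow to the right and rows downward; lengths in m; the calibration is good to about 2 mm. The wrist camera is an equidistant fisheye: a pixel r from the principal point sees the ray r / f radians off the axis. A picture is of the moment at which its call begins: read the wrist's pose just before it. calibration takes no time and is no camera call.
- env.close_job(): hands the job in; it is judged then, once.
The state is a dict: "time_s": time; "q": joint angles; "qvel": joint speeds; "joint_efforts": joint torques, N m; "position": TCP position; "tool_rot": TCP orientation; "ft_force": force on the tool from outside, world axes, zero at the start; "wrist_torque": the same for the moment, N m; "grip_width": finger opening in m; "gripper_force": force on a finger pad.
Only numpy, scipy, OpenCV 4.12 (cv2) and the standard library are available. Lean on these libraries where they do the work, as an engineer would, in place of code of your own. Each camera call takes 0.05 s, during which the arm holds its last target. There are 200 camera calls.

## Working session

There is one attempt and no reset: what is moved stays moved. The work goes in short steps, Python scripts to look and compute and a tool call to move; the robot and the scene stay as the last step left them, time stands still between calls to the robot, and variables do not carry over. Pictures are saved under pics/ and viewed, at most 10 in all, crops included, and the job is handed in when it is done.

Besides the shell and the picture viewer there is one more tool, called after "Emit:" by a JSON object that holds its "op" and its "data". jog_arm: Moves the arm, as the interface text tells. Its arguments: {"type":"object","properties":{"hand":{"type":"array"},"travel":{"type":"array"},"yaw":{"type":"array"},"grip_force":{"type":"number"}},"required":["hand","travel","yaw"]}

```bash
mkdir -p pics
cat > h.py <<'E'
import numpy as np, cv2
from rig import env
def ray(c,u,v):
    d=np.array(c["rotation"])@np.array([(u-c["cx"])/c["fx"],(v-c["cy"])/c["fy"],1.]); return np.array(c["position"]),d
def at_z(name,u,v,z):
    p,d=ray(env.calibration(name),u,v); return p+d*(z-p[2])/d[2]
def proj(name,P):
    c=env.calibration(name); q=np.array(c["rotation"]).T@(np.array(P)-np.array(c["position"]))
    return c["fx"]*q[0]/q[2]+c["cx"],c["fy"]*q[1]/q[2]+c["cy"]
E
python3 - <<'E'
from h import *
for n in ("top","side"):
    cv2.imwrite(f"pics/{n}0.png",env.get_image(n)[:,:,::-1]); c=env.calibration(n); print(n,c)
s=env.observe(); print(s["time_s"],s["position"],s["tool_rot"],s["ft_force"],s["grip_width"],env.finger_overhang)
E
```

```text
top {'fx': 439.9782406285683, 'fy': 439.9782406285683, 'cx': 323.89027692739717, 'cy': 239.76050173876453, 'position': array([0.35756621, 0.16589995, 1.25232797]), 'rotation': array([[-0.00652534, -0.99529599,  0.09666081],
       [-0.99959773,  0.00916034,  0.02684164],
       [-0.02760082, -0.09644678, -0.99495538]])}
side {'fx': 455.11266561169805, 'fy': 455.11266561169805, 'cx': 319.5969932085666, 'cy': 235.06378897844533, 'position': array([0.14418179, 0.79068328, 0.8583376 ]), 'rotation': array([[-0.88367448, -0.34418668,  0.31726162],
       [-0.46803691,  0.66095468, -0.58658364],
       [-0.00780127, -0.66683914, -0.74516085]])}
0.1 [ 0.22811103 -0.50021968  0.24779924] [[ 9.09878016e-01  4.14875794e-01 -2.68437035e-04]
 [ 4.14875799e-01 -9.09877237e-01  1.21906114e-03]
 [ 2.61514211e-04 -1.22056496e-03 -9.99999221e-01]] [ 0.66636856 -0.30429755 -0.0153288 ] 0.08522758166274491 0.017
```

View pics/top0.png

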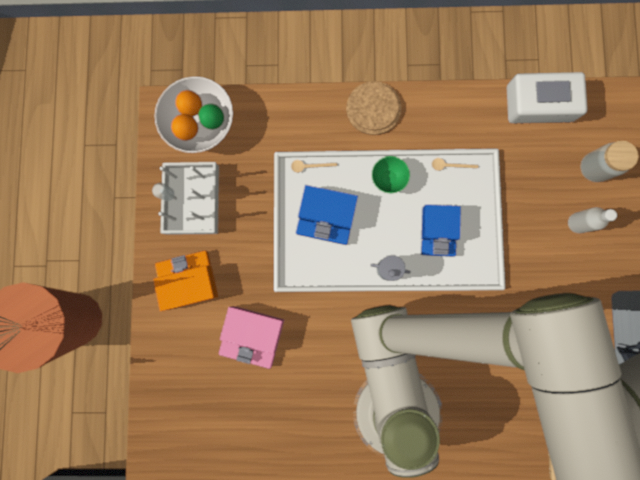

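View pics/side0.png

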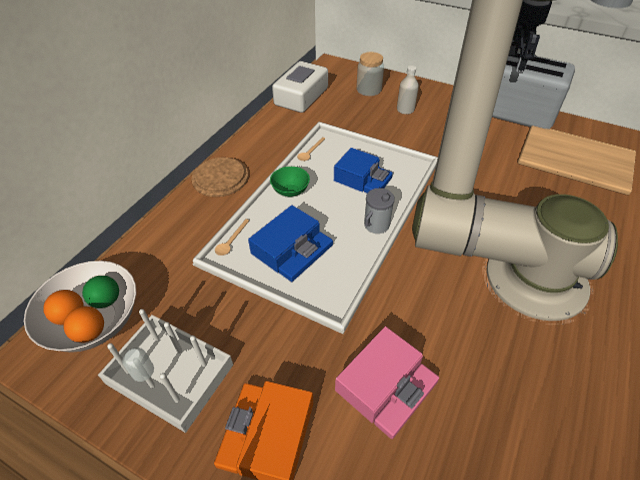

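The top view shows the long blue box on the left at about (327,215) with its clip at (323,231). The short box is at (441,230), the cup at (391,267) and the bowl at (391,174). Next I'll look at enlarged crops of the long box.

Run:
```python
import cv2,numpy as np
a=cv2.imread("pics/top0.png")[175:255,285:365]; b=cv2.imread("pics/side0.png")[195:290,240:345]
a=cv2.resize(a,(400,400),interpolation=cv2.INTER_CUBIC)
b=cv2.resize(b,(399,361),interpolation=cv2.INTER_CUBIC)
im=np.zeros((400,800,3),np.uint8); im[:,:400]=a; im[:361,401:]=b
cv2.imwrite("pics/crop.png",im)
```

```text
(no output)
```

View pics/crop.png

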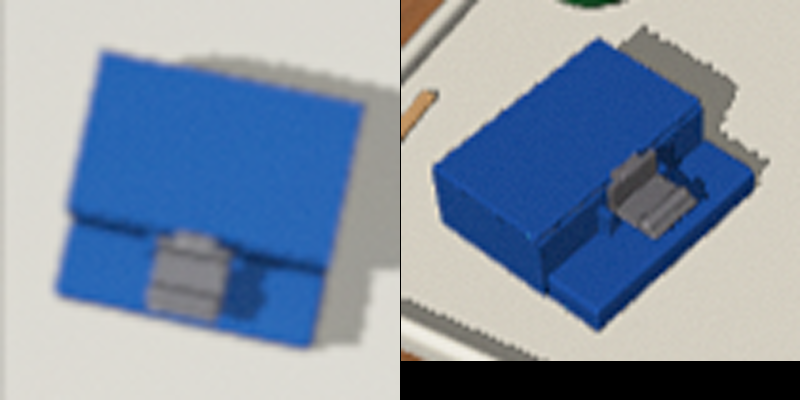

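The crop shows the lid top corners at crop pixels (103,52), (362,102), (325,268) and (70,212), and the clip ridge around (184,298). I'll fit the box pose to these points together with the side view.

Run:
```python
from h import *
from scipy.optimize import least_squares
T=lambda u,v:(285+(u-2)/5,175+(v-2)/5); S=lambda u,v:(240+(u-401)/3.8,195+v/3.8)
pts=[("top",T(103,52),(45,75,56)),("top",T(362,102),(45,-75,56)),("top",T(325,268),(-46,-75,56)),("top",T(70,212),(-46,75,56)),
("top",T(57,296),(-92,75,24)),("top",T(310,348),(-92,-75,24)),
("side",S(599,40),(45,-75,56)) ,("side",S(434,168),(45,75,56)),("side",S(540,236),(-46,75,56)),("side",S(704,104),(-46,-75,56)),("side",S(598,320),(-92,75,24)),("side",S(755,175),(-92,-75,24))]
def W(p,b):
    x,y,a=p; c,s=np.cos(a),np.sin(a); X,Y,Z=np.array(b)/1e3
    return np.array([x+c*X-s*Y,y+s*X+c*Y,.006+Z])
f=lambda p:np.concatenate([np.subtract(proj(n,W(p,b)),uv) for n,uv,b in pts])
for sub in (pts[:6],pts[6:],pts):
    g=lambda p:np.concatenate([np.subtract(proj(n,W(p,b)),uv) for n,uv,b in sub])
    r=least_squares(g,[.5,.15,0]); print(r.x,np.degrees(r.x[2]),np.round(r.fun,1).tolist())
p=r.x
for n,b in dict(pad=(-80,0,47),edge=(-45,0,50),hinge=(45,0,50)).items(): print(n,W(p,b).round(4))
print("x axis",np.cos(p[2]),np.sin(p[2]))
for n,u,v,z in (("cup",391,266,.117),("cupbase",391,262,.006),("bowl",391,174,.051),("sbox",441,220,.06)): print(n,at_z("top",u,v,z).round(3))
```

```text
[ 0.56672286  0.18710966 -0.2156213 ] -12.354190697029674 [-0.8, -0.5, 0.8, 0.3, 1.5, -0.6, -1.2, -0.5, -1.1, 0.3, 0.8, 0.9]
[ 0.5640412   0.18942899 -0.22949211] -13.14892913420147 [0.2, -0.5, -0.5, -0.0, -0.6, 2.0, 0.1, -0.2, -0.2, -0.8, 1.1, -0.7]
[ 0.56547067  0.18805011 -0.22265939] -12.757443312864211 [-1.0, -0.2, 0.6, 1.0, 1.0, 0.0, -1.6, -0.2, -1.6, 0.5, 0.2, 1.5, -0.2, -1.1, -0.6, -0.4, -0.6, 1.3, -0.2, -0.9, -0.1, -1.6, 0.9, -1.6]
pad [0.4874 0.2057 0.053 ]
edge [0.5216 0.198  0.056 ]
hinge [0.6094 0.1781 0.056 ]
x axis 0.9753136414046316 -0.22082414018860735
cup [0.399 0.025 0.117]
cupbase [0.414 0.011 0.006]
bowl [0.656 0.011 0.051]
sbox [ 0.524 -0.12   0.06 ]
```

Emit:
{"op": "jog_arm", "data": {"hand": [0, 0, 0, 0, 0], "travel": [[0.017, 0.047, 0], [0.017, 0.047, 0], [0.017, 0.047, 0], [0.017, 0.047, 0], [0.017, 0.047, 0]], "yaw": [0.166, 0.166, 0.166, 0.166, 0.166]}}

```text
time_s: 0.72
position: [0.3134, -0.2638, 0.2481]
tool_rot: [[0.303, 0.953, -0.0], [0.953, -0.303, 0.0], [0.0, -0.0, -1.0]]
ft_force: [1.6, -0.5, 0.5]
grip_width: 0.0003
gripper_force: 0.0
```

Emit:
{"op": "jog_arm", "data": {"hand": [0, 0, 0, 0, 0], "travel": [[0.017, 0.047, 0], [0.017, 0.047, 0], [0.017, 0.047, 0], [0.017, 0.047, 0], [0.017, 0.047, 0]], "yaw": [0.166, 0.166, 0.166, 0.166, 0.166]}}

```text
time_s: 1.35
position: [0.3983, -0.0288, 0.2483]
tool_rot: [[-0.499, 0.867, -0.0], [0.867, 0.499, -0.0], [0.0, -0.0, -1.0]]
ft_force: [0.0, -1.1, -0.3]
grip_width: 0.0001
gripper_force: 0.0
```

Emit:
{"op": "jog_arm", "data": {"hand": [0, 0, 0, 0, 0], "travel": [[0.017, 0.047, 0], [0.017, 0.047, 0], [0.017, 0.047, 0], [0.017, 0.047, 0], [0.017, 0.047, 0]], "yaw": [0.166, 0.166, 0.166, 0.166, 0.166]}}

```text
time_s: 1.98
position: [0.4834, 0.2063, 0.2481]
tool_rot: [[-0.976, 0.216, -0.0], [0.216, 0.976, -0.0], [0.0, -0.0, -1.0]]
ft_force: [-0.2, -0.8, -0.4]
grip_width: -0.0
gripper_force: 0.0
```

Emit:
{"op": "jog_arm", "data": {"hand": [0, 0, 0, 0, 0], "travel": [[0.003, 0, -0.04], [0, 0, -0.04], [0, 0, -0.04], [0, 0, -0.03], [0, 0, -0.016]], "yaw": [0, 0, 0, 0, 0]}}

```text
time_s: 2.6
position: [0.4854, 0.2044, 0.0805]
tool_rot: [[-0.975, 0.222, -0.003], [0.222, 0.975, -0.001], [0.003, -0.001, -1.0]]
ft_force: [1.3, -0.3, -0.6]
grip_width: -0.0002
gripper_force: 0.0
```

Run:
```python
from h import *
s=env.observe(); print(s["position"],s["ft_force"])
a=env.get_image("top")[160:260,270:370,::-1]; b=env.get_image("side")[150:300,220:370,::-1]
im=np.hstack([cv2.resize(x,(400,400),interpolation=cv2.INTER_CUBIC) for x in (a,b)]); cv2.imwrite("pics/c2.png",im)
```

```text
[0.48538197 0.20444023 0.0804675 ] [ 1.27448898 -0.25651876 -0.59533341]
```

View pics/c2.png

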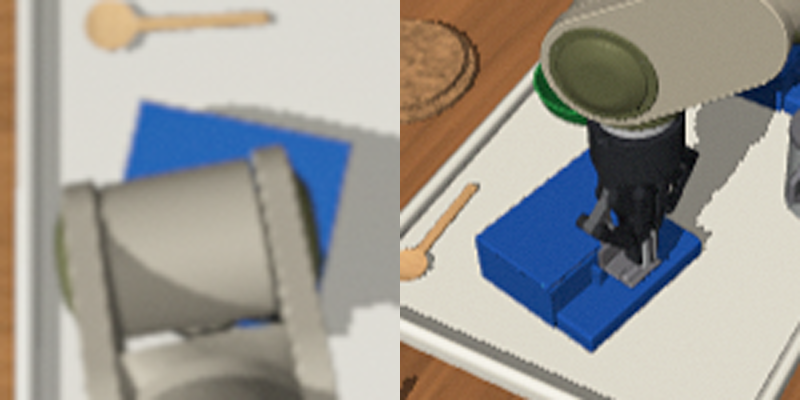

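The side crop shows the closed fingertip right over the clip's ridge, at about (645,258), so I'll press now.

Emit:
{"op": "jog_arm", "data": {"hand": [0, 0, 0, 0, 0], "travel": [[0, 0, -0.008], [0, 0, -0.004], [0, 0, -0.002], [0, 0, -0.002], [0, 0, 0]], "yaw": [0, 0, 0, 0, 0]}}

```text
time_s: 3.32
position: [0.486, 0.2047, 0.0665]
tool_rot: [[-0.975, 0.222, -0.0], [0.222, 0.975, 0.0], [0.0, 0.0, -1.0]]
ft_force: [-2.5, 0.6, 3.6]
grip_width: 0.0002
gripper_force: 1.8
```

Emit:
{"op": "jog_arm", "data": {"hand": [0, 0, 0, 0, 0], "travel": [[0, 0, -0.0015], [0, 0, -0.0015], [0, 0, 0], [0, 0, 0], [0, 0, 0]], "yaw": [0, 0, 0, 0, 0]}}

```text
time_s: 3.95
position: [0.4859, 0.2047, 0.0634]
tool_rot: [[-0.975, 0.222, -0.001], [0.222, 0.975, 0.0], [0.001, 0.0, -1.0]]
ft_force: [-4.7, 1.7, 5.9]
grip_width: 0.0004
gripper_force: 2.9
```

Run:
```python
from h import *
a=env.get_image("top")[160:260,270:370,::-1]; b=env.get_image("side")[150:300,220:370,::-1]
im=np.hstack([cv2.resize(x,(400,400),interpolation=cv2.INTER_CUBIC) for x in (a,b)]); cv2.imwrite("pics/c3.png",im)
```

```text
(no output)
```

View pics/c3.png

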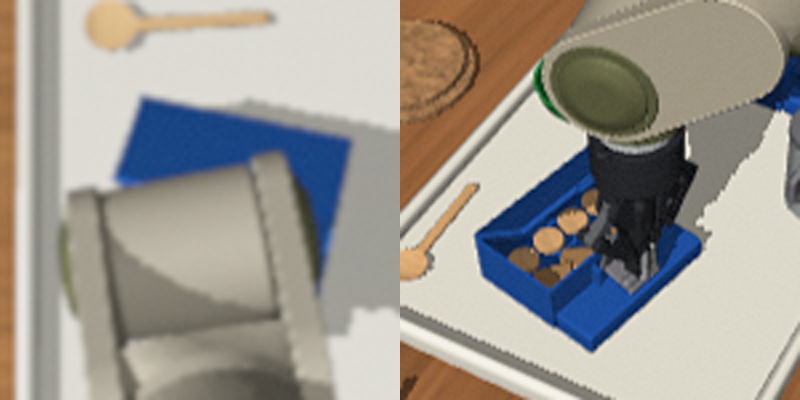

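The side crop shows the lid sprung ajar with the snacks visible inside. I'll rise clear of the clip and move in under the lid's front edge.

Emit:
{"op": "jog_arm", "data": {"hand": [0, 0, 0, 0, 0], "travel": [[-0.01, 0.002, 0.02], [0, 0, 0.032], [0, 0, 0], [0.0195, -0.0044, 0], [0.0195, -0.0044, 0]], "yaw": [0, 0, 0, 0, 0]}}

```text
time_s: 4.68
position: [0.5157, 0.1975, 0.1144]
tool_rot: [[-0.975, 0.222, -0.0], [0.222, 0.975, -0.0], [0.0, -0.0, -1.0]]
ft_force: [-0.1, 0.0, -0.0]
grip_width: -0.0001
gripper_force: 0.0
```

Run:
```python
from h import *
a=env.get_image("top")[160:260,270:370,::-1]; b=env.get_image("side")[150:300,220:370,::-1]
im=np.hstack([cv2.resize(x,(400,400),interpolation=cv2.INTER_CUBIC) for x in (a,b)]); cv2.imwrite("pics/c4.png",im)
```

```text
(no output)
```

View pics/c4.png

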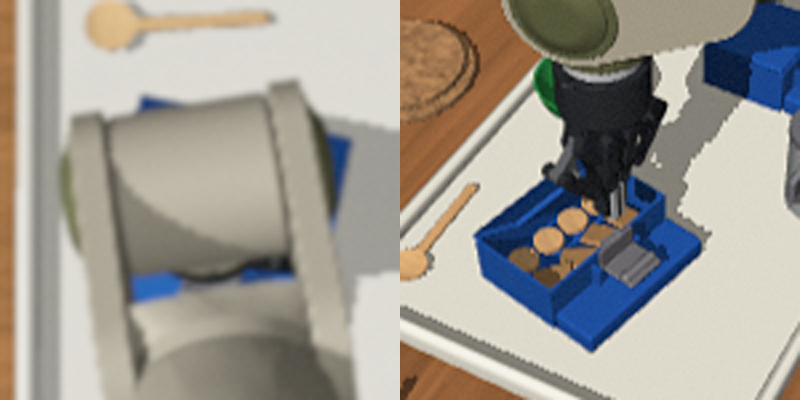

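The clip has sprung back and the force reads zero, with the fingertip in front of the lid's edge. Next I'll push back along box x, rising slightly.

Emit:
{"op": "jog_arm", "data": {"hand": [0, 0, 0, 0, 0], "travel": [[0.0098, -0.0022, 0], [0.0098, -0.0022, 0], [0.0098, -0.0022, 0.002], [0.0098, -0.0022, 0.003], [0.0098, -0.0022, 0.004]], "yaw": [0, 0, 0, 0, 0]}}

```text
time_s: 5.4
position: [0.5649, 0.1866, 0.1246]
tool_rot: [[-0.975, 0.222, 0.0], [0.222, 0.975, 0.0], [-0.0, 0.0, -1.0]]
ft_force: [-1.5, -0.1, 1.3]
grip_width: -0.0001
gripper_force: 0.4
```

Emit:
{"op": "jog_arm", "data": {"hand": [0, 0, 0, 0, 0], "travel": [[0.0078, -0.0018, 0.004], [0.0078, -0.0018, 0.004], [0.0078, -0.0018, 0.004], [0.0078, -0.0018, 0.002], [0, 0, 0]], "yaw": [0, 0, 0, 0, 0]}}

```text
time_s: 6.02
position: [0.596, 0.1794, 0.1383]
tool_rot: [[-0.975, 0.222, 0.001], [0.222, 0.975, -0.0], [-0.001, 0.0, -1.0]]
ft_force: [-0.7, -0.2, 0.4]
grip_width: -0.0002
gripper_force: 0.0
```

Run:
```python
from h import *
a=env.get_image("top")[160:260,270:370,::-1]; b=env.get_image("side")[150:300,220:370,::-1]
im=np.hstack([cv2.resize(x,(400,400),interpolation=cv2.INTER_CUBIC) for x in (a,b)]); cv2.imwrite("pics/c5.png",im)
```

```text
(no output)
```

View pics/c5.png

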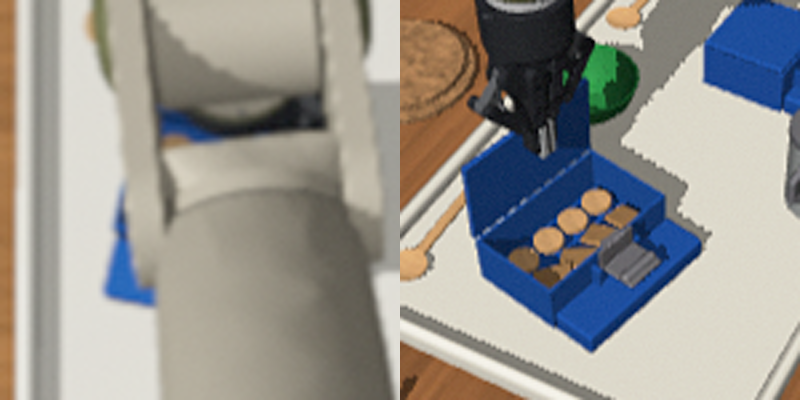

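The lid now stands about upright and the box hasn't moved. I'll push it past upright.

Emit:
{"op": "jog_arm", "data": {"hand": [0, 0, 0, 0, 0], "travel": [[0.004, -0.0009, 0], [0.004, -0.0009, 0], [0.004, -0.0009, 0], [0.004, -0.0009, 0], [0, 0, 0]], "yaw": [0, 0, 0, 0, 0]}}

```text
time_s: 6.75
position: [0.6118, 0.1758, 0.1383]
tool_rot: [[-0.975, 0.222, 0.0], [0.222, 0.975, -0.0], [-0.0, 0.0, -1.0]]
ft_force: [0.2, 0.7, 0.1]
grip_width: 0.0003
gripper_force: 0.0
```

Emit:
{"op": "jog_arm", "data": {"hand": [0, 0, 0, 0, 0], "travel": [[-0.02, 0.0045, 0], [-0.04, 0.009, 0.01], [-0.05, 0.011, 0.04], [-0.05, 0.011, 0.05], [0, 0, 0]], "yaw": [0, 0, 0, 0, 0]}}

```text
time_s: 7.38
position: [0.4585, 0.2106, 0.2342]
tool_rot: [[-0.975, 0.22, 0.007], [0.22, 0.975, 0.001], [-0.006, 0.003, -1.0]]
ft_force: [0.2, 0.4, 0.3]
grip_width: 0.0
gripper_force: 0.0
```

Run:
```python
from h import *
a=env.get_image("top")[130:280,270:420,::-1]; b=env.get_image("side")[150:300,220:370,::-1]
im=np.hstack([cv2.resize(x,(400,400),interpolation=cv2.INTER_CUBIC) for x in (a,b)]); cv2.imwrite("pics/c6.png",im)
```

```text
(no output)
```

View pics/c6.png

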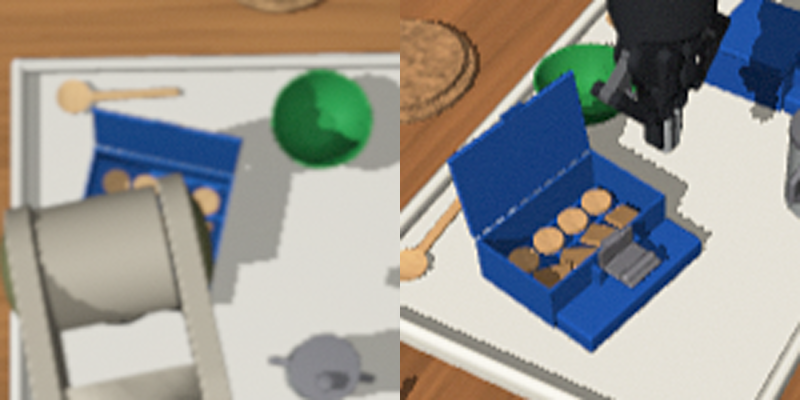

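The lid stands well back, with its outer corner at side-crop (448,160) and the other at (573,72). I'll check its angle before handing in.

Run:
```python
from h import *
x,y,a=.5655,.188,-.2227; c,s=np.cos(a),np.sin(a)
print([220+48*.375,150+160*.375],[220+173*.375,150+72*.375],"top",[270+95*.375,130+110*.375],[270+242*.375,130+138*.375])
for th in (1.57,1.65,1.75,1.85):
  X=45-90*np.cos(th);Z=50+90*np.sin(th)
  for n in("side","top"):
    print(th,n,[np.round(proj(n,[x+(c*X-s*Y)/1e3,y+(s*X+c*Y)/1e3,.006+Z/1e3])).tolist() for Y in(75,-75)])
```

```text
[238.0, 210.0] [284.875, 177.0] top [305.625, 171.25] [360.75, 181.75]
1.57 side [[243.0, 214.0], [290.0, 179.0]]
1.57 top [[302.0, 178.0], [359.0, 190.0]]
1.65 side [[241.0, 212.0], [288.0, 178.0]]
1.65 top [[302.0, 175.0], [360.0, 187.0]]
1.75 side [[238.0, 211.0], [285.0, 176.0]]
1.75 top [[303.0, 172.0], [360.0, 184.0]]
1.85 side [[236.0, 209.0], [283.0, 176.0]]
1.85 top [[304.0, 169.0], [361.0, 181.0]]
```

The fit puts the lid at about 1.77 rad, past the 1.6 needed. The arm is clear, so I'm handing in.

```bash
python3 -c "
from rig import env; print(env.close_job())"
```

```text
the job is handed in; nothing more can be done
None
```

The long box is open: the clip was pressed, the lid sprang ajar, and it now stands by itself at about 1.77 rad as measured from the pictures. The arm was clear when I handed the job in (no verdict was returned), and I saw nothing else on the tray disturbed, though the last picture did not show all of it.

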